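# One turn of the jar slide's hand wheel, then lock it

### The job

Move the jar slide on by one pitch: with the fingertips, gently push the horizontal hand wheel round by its upright handle, clockwise seen from above, through exactly one full turn, so that the handle is back at the fixed index finger, where it began. Then push the lock lever at the end of the bed right over to its other stop. Only push, do not grip or lift anything; the jar must stay standing in its nest and the other things on the bench where they are.

Things in the scene. Friction and masses are not known exactly. Their poses are not given: they have to be found in the camera images.
- handwheel (a joint): Angle of the hand wheel: 0 at the start, grows clockwise seen from above, 6.283 after one turn. Steel wheel, three spokes, vertical axis, on a grey round turret; outer rim radius 77 mm, rim top z = 0.103, hub top z = 0.110. Friction holds it where it is left (2 N at the handle turns it); no spring, no coasting, no stop at one turn. One turn drives the jar carriage 20 mm along the bed.
- wheel_hub (a point): centre of the hub, on the wheel's vertical axis, at z = 0.104. Its x axis points to the handle.
- wheel_handle (a point): Middle of the black upright handle on the wheel: a round vertical grip, 23 mm diameter, z = 0.109 to 0.153, 60 mm from the wheel's axis; point at z = 0.131; goes round with the wheel. A steel index finger fixed to the turret stands just outside the rim (84 to 92 mm from the axis, top z = 0.092) at the handle's starting angle, which may be any direction.
- lock (a joint): angle of the lock lever: 0 at its first stop (leaning to the bed's -x side, towards the robot), 1.0 at its other stop (leaning to the bed's +x side, away from the robot). It stays where it is left; about 1 N at the ball moves it. The stop gives a little.
- lock_tip (a point): centre of the black ball (26 mm diameter) at the top of the lock lever: 70 mm from the pivot, on a steel rod of 10 mm diameter; z = 0.113 at either stop, z = 0.122 in the middle. It moves with the lever.
- lock_pivot (a point): Pivot of the lock lever, fixed to the bed, z = 0.052, on a grey block 70 mm (x) by 50 mm (y), top z = 0.055 (pivot barrel to z = 0.065). The point's axes are the bed's: +x is the horizontal direction in which the lever's ball is to be pushed, +y points along the bed away from the wheel. The wheel's axis lies 250 mm away in -y.
- carriage_nest (a point): centre of the floor of the round nest ring (inner diameter 71 mm, 6 mm high) on the jar carriage, at z = 0.046; the carriage slides along the bed's +y as the wheel is turned; 130 mm from the wheel's axis at the start.
- jar_center (a point): centre, half-way up, of the loose plain white jar (66 mm diameter, 55 mm high, open) that stands in the nest; its top is at z = 0.101. z up.
- vial_center (a point): centre of a loose capped vial (26 mm diameter, 50 mm high) standing behind the bed; bystander.
- lid_center (a point): centre of a loose jar lid (66 mm diameter, 26 mm high) lying to the right of the wheel end of the bed; bystander.
- mortar_center (a point): centre of a loose white mortar (82 mm diameter, 44 mm high) behind the wheel; bystander.
Things that resemble listed ones, but are neither listed nor needed, are in the scene too. What is shaped like the part that bears jar_center but brown or yellow is not meant.

How it is judged:
By the outcome, as a careful person would: the job done as asked, in the order asked, and still so for the second after the job is handed in, with the robot touching nothing.
It also fails if it takes over 64 s, if anything falls off the work surface, if the arm or the gripper's body presses on something with over 40 N, if the wrist force passes 120 N, or if a joint passes its speed limit or range.

### The arm

A 7-joint arm with a two-finger parallel gripper is mounted at the origin on a cart in front of the work surface, level with it; the furniture and walls round the work are solid. World frame = base frame: x ahead of the robot, y to its left, z up, the work surface at z = 0. Lengths are in m, angles in rad, forces in N, time in s.
With the tool pointing down it reaches from about 0.4 to 0.85 m from the base axis. Payload 4.5 kg.
Tool frame: the origin (TCP) lies on the centre line of the jaws, within the pads' length; the fingertips stand 11 mm ahead of it and the grasp point (between the pads) lies 8 mm behind it; z points along the fingers, y is the direction in which the jaws open and shut (so a half turn about z gives the same grasp; the last joint's range is limited). The gripper opens to 88 mm and grips with 3 to 60 N. Pads are 18 mm wide; open, the fingers measure 123 mm over their backs; the gripper's body (75 mm by 187 mm) begins 45 mm behind the grasp point.
Start: joints at [1.166, 0.689, -0.195, 1.565, 0.157, 0.902, -0.215], TCP at [0.266, -0.566, 0.25] pointing down, gripper open.
Joint ranges: [-3.01, 3.01], [-0.46, 2.08], [-1.47, 1.51], [0.13, 2.56], [-1, 4.14], [0.04, 2.09], [-2.66, 2.66]. Speed limits (rad/s): [2.57, 2.57, 3.14, 3.14, 3.14, 3.14, 3.14].

### API

Orientations are given as a unit quaternion [x, y, z, w].
In Python, from plant import r, snapshot gives the robot as it stands.
- The arm moves only by the tool drive_tool, never from a script. Its argument "commands" is a list of rows, each an object of numbers: "wx", "wy", "wz": the turn, a rotation vector about the tool's x, y, z in rad; "dx", "dy", "dz": the shift along the tool's x, y, z in m; "claw": the opening, from 0 (shut) to 1 (fully open). A call has 1 to 12 rows; each row shifts and turns the commanded pose from where the row before left it, along the tool's axes as they then stand; what a row does not reach is not made up. A row lasts 1/10 s, in which the tool goes at most 50 mm and 8.59 degrees, less where a joint would pass 70% of its speed; a pose out of reach is approached as far as the arm can. A call is refused whole if a number of a shift passes 0.05 or a number of a turn 0.15, either way. A call with a gripper value outside its range is refused whole. The fingers move at their own pace and stop on an object; "grip_force" is the grip in N (left out, the last holds). Time passes only in rows, so rows that do not move let the fingers close. It gives the time, the measured TCP pose, the force and the opening at its end, in the units of the state.
- r.get_state(): the state, without advancing time (a new reading comes with each control period).
- snapshot(name): name is "side" or "top"; returns a dict with "color" (420x560x3 uint8, red, green, blue), "fx", "fy", "cx", "cy" (pixels), "world_to_cam" (4x4, takes a point from world to camera coordinates). Camera axes: x right, y up, looking along -z (the intrinsics and any distortion apply to the point x, -y, -z); pixel columns grow to the right and rows downward; lengths in m; the calibration is good to about 2 mm. A picture is of the moment at which its call begins. There is no depth.
- r.finish_job(): hands the job in, once; it reports no verdict.
The state is a dict: "clock": time; "q": joint angles; "qd": joint speeds; "joint_torque": joint torques, N m; "tool_pos": TCP position; "eef_rot": TCP orientation; "contact_force": force on the tool from outside, world axes, zero at the start; "moment": the same for the moment, N m; "opening": opening from 0.0 (shut) to 1.0 (fully open).
Only numpy, scipy, OpenCV 4.12 (cv2) and the standard library are available. Lean on these libraries where they do the work, as an engineer would, in place of code of your own. Each camera call takes 0.05 s, during which the arm holds its last target. There are 200 camera calls.

## Working session

There is one attempt and no reset: what is moved stays moved. The work goes in short steps, Python scripts to look and compute and a tool call to move; the robot and the scene stay as the last step left them, time stands still between calls to the robot, and variables do not carry over. Pictures are saved under pics/ and viewed, on a budget of 10 in all, crops included, one or two more only if the job needs it, and the job is handed in when it is done.

Besides the shell and the picture viewer there is one more tool, called after "Emit:" by a JSON object that holds its "method" and its "body", one argument or row to a line. drive_tool: Moves the arm, as the interface text tells. Its arguments: {"type":"object","properties":{"commands":{"type":"array","items":{"type":"object","properties":{"wx":{"type":"number"},"wy":{"type":"number"},"wz":{"type":"number"},"dx":{"type":"number"},"dy":{"type":"number"},"dz":{"type":"number"},"claw":{"type":"number"}}}},"grip_force":{"type":"number"}},"required":["commands"]}

```bash
ls; mkdir -p pics
python3 - <<'E'
from plant import r, snapshot
import cv2,numpy as np
for n in("top","side"):
    s=snapshot(n); cv2.imwrite(f"pics/{n}0.png",s["color"][:,:,::-1])
    print(n,s["fx"],s["fy"],s["cx"],s["cy"],np.round(s["world_to_cam"],4).tolist(),[k for k in s])
print(r.get_state())
E
```

```text
pics
top 516.6955477804644 516.6955477804644 279.31567950609895 213.0390637740184 [[0.0229, -0.9995, -0.0223, 0.0786], [0.9975, 0.0214, 0.0666, -0.5967], [-0.0661, -0.0237, 0.9975, -1.41], [0.0, 0.0, 0.0, 1.0]] ['color', 'fx', 'fy', 'cx', 'cy', 'world_to_cam']
side 407.39869668669223 407.39869668669223 280.05332162100495 218.44763617687926 [[-0.9773, -0.2117, -0.0057, 0.5655], [0.0743, -0.3679, 0.9269, -0.1301], [-0.1983, 0.9054, 0.3753, -0.8339], [0.0, 0.0, 0.0, 1.0]] ['color', 'fx', 'fy', 'cx', 'cy', 'world_to_cam']
{'clock': 0.1, 'q': array([ 1.16579465,  0.68990231, -0.19452609,  1.56622495,  0.15733423,
        0.90251621, -0.21510279]), 'qd': array([ 6.58506305e-04, -2.50529234e-03, -4.81137823e-04, -2.49534125e-03,
       -4.85637235e-05, -1.36980675e-03,  5.56856672e-04]), 'joint_torque': array([-3.19023660e-03, -5.28497815e+01, -1.27136182e+00, -1.53838581e+01,
       -5.25374687e-02,  2.03090021e-03,  1.94784451e-05]), 'tool_pos': array([ 0.26525821, -0.5653135 ,  0.24899303]), 'eef_rot': array([ 9.76017080e-01,  2.17692386e-01, -2.50357298e-04, -7.89200740e-04]), 'contact_force': array([ 0.12659161,  0.2745974 , -0.77393102]), 'moment': array([-0.02369042,  0.03667482, -0.0360845 ]), 'opening': 1.000454649008447}
```

View pics/top0.png

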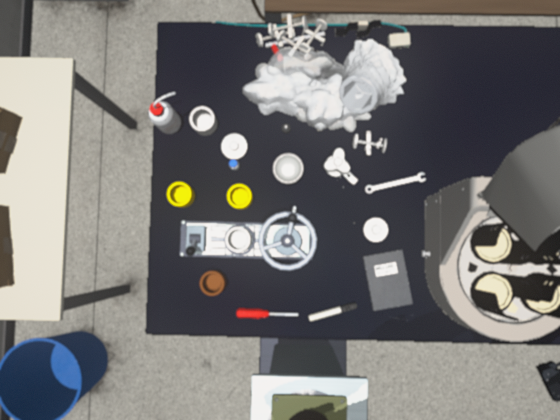

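View pics/side0.png

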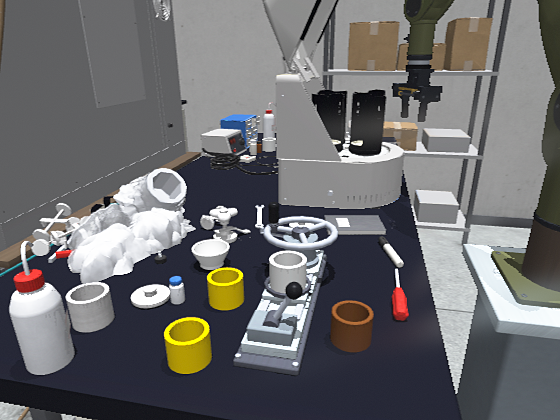

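The top view shows the wheel centred near (287,240), with the handle near (294,212). The jar is at (239,239) and the lock ball at (191,250). The bed runs along +y (left in the image). The side view shows the ball at (293,290) and the handle at (274,214).

```bash
cat > h.py <<'E'
from plant import r, snapshot
import cv2,numpy as np
def ray(s,u,v):
    W=np.array(s["world_to_cam"]);R=W[:3,:3];c=-R.T@W[:3,3]
    return c,R.T@np.array([(u-s["cx"])/s["fx"],-(v-s["cy"])/s["fy"],-1])
def onz(s,u,v,z):
    c,d=ray(s,u,v); return c+d*(z-c[2])/d[2]
def proj(s,p):
    q=np.array(s["world_to_cam"])@np.r_[p,1]; return s["cx"]-s["fx"]*q[0]/q[2], s["cy"]+s["fy"]*q[1]/q[2]
def tri(a,b):
    (c1,d1),(c2,d2)=a,b
    t=np.linalg.lstsq(np.c_[d1,-d2],c2-c1,rcond=None)[0]
    p,q=c1+d1*t[0],c2+d2*t[1]; return (p+q)/2,np.linalg.norm(p-q)
def dark(s,u0,v0,u1,v1,th=40):
    g=s["color"][v0:v1,u0:u1].max(2)<th
    n,l,st,ce=cv2.connectedComponentsWithStats(g.astype(np.uint8))
    return [(st[i].tolist(),(ce[i]+[u0,v0]).round(1).tolist()) for i in range(1,n) if st[i][4]>8]
E
python3 - <<'E'
from h import *
t=snapshot("top");s=snapshot("side")
print("top dark wheel",dark(t,278,200,312,235)); print("top ball",dark(t,180,235,205,256)); print("side ball",dark(s,280,278,306,302)); print("side handle",dark(s,262,195,290,235))
a=t["color"][195:275,175:330,::-1]; b=s["color"][190:310,225:345,::-1]
cv2.imwrite("pics/z.png",np.vstack([cv2.resize(a,(775,400),interpolation=2)]))
cv2.imwrite("pics/zs.png",cv2.resize(b,(600,600),interpolation=2))
E
```

```text
top dark wheel []
top ball []
side ball [([6, 4, 16, 17, 147], [293.2, 291.9])]
side handle [([6, 8, 12, 20, 180], [273.4, 213.0]), ([0, 14, 2, 15, 15], [262.1, 216.0])]
```

View pics/z.png

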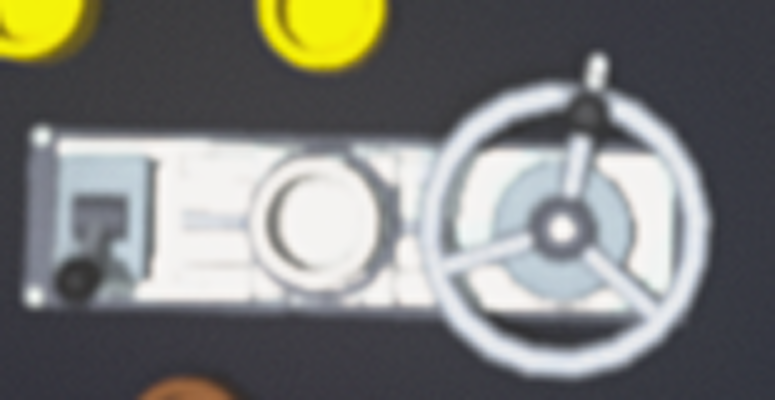

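View pics/zs.png

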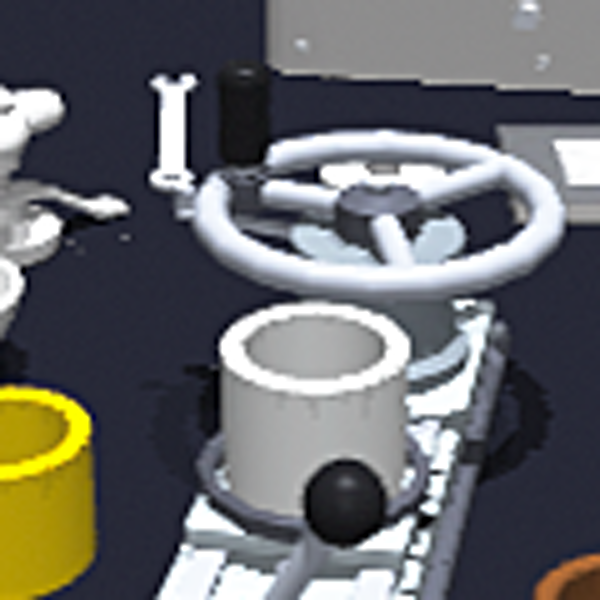

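The zoomed crops give, in full-image pixels, the hub at about (287.5,240.8), handle at (292.5,216.8), index at (294.3,209) and ball at (190,251) in the top view. In the side view, the ball is at about (293.7,290) and the handle at (273.4,213).

Run:
```python
from h import *
t=snapshot("top");s=snapshot("side")
print("hub(rim)",onz(t,287.8,240.6,.103),"hub cap",onz(t,287.2,240.6,.110))
print("handle tri",tri(ray(t,292.2,216.8),ray(s,273.5,213)))
print("handle top onz",onz(t,292.3,216.8,.15))
print("index",onz(t,294.2,208.5,.092))
print("ball tri",tri(ray(t,189.6,250.8),ray(s,293.6,290.2)),onz(t,189.6,250.8,.113))
print("jar",onz(t,239.5,239,.101))
# rim via bright mask hull of blurred region, side view: fit ellipse by outer rim extreme columns
```

```text
hub(rim) [0.51802758 0.06612354 0.103     ] hub cap [0.51789964 0.06763132 0.11      ]
handle tri (array([0.57919029, 0.05614643, 0.12853196]), np.float64(0.0009769035496971247))
handle top onz [0.57743952 0.05582241 0.15      ]
index [0.60286723 0.05120152 0.092     ]
ball tri (array([0.4870878 , 0.31941939, 0.11443732]), np.float64(0.002585936538838301)) [0.48579745 0.31948359 0.113     ]
jar [0.51937211 0.19219987 0.101     ]
```

Run:
```python
from h import *
t=snapshot("top");s=snapshot("side")
for p in[(403,160),(403,180),(340,205),(280,200)]:print("side z0",p,onz(s,*p,0),"z.15",onz(s,*p,.15))
for p in[(425,250),(438,310),(480,335),(530,343),(488,170)]:
  for z in(.1,.2): print("top",p,onz(t,*p,z))
print("proj tcp side",proj(s,[.265,-.565,.25]))
for z in(.1,.15,.2,.25):print(z,proj(s,[.27,-.5,z]),proj(t,[.27,-.5,z]))
c=cv2.resize(s["color"][0:220,240:560,::-1],(800,550),interpolation=2);cv2.imwrite("pics/dev.png",c)
```

```text
side z0 (403, 160) [ 0.24305282 -1.00257105  0.        ] z.15 [ 0.29590512 -0.37440683  0.15      ]
side z0 (403, 180) [ 0.26174016 -0.68784601  0.        ] z.15 [ 0.30817594 -0.16774632  0.15      ]
side z0 (340, 205) [ 0.46895275 -0.37248441  0.        ] z.15 [0.44423966 0.03933217 0.15      ]
side z0 (280, 200) [ 0.66141657 -0.38150842  0.        ] z.15 [0.57061877 0.03340666 0.15      ]
top (425, 250) [ 0.50181673 -0.28914983  0.1       ]
top (425, 250) [ 0.50169586 -0.26340888  0.2       ]
top (438, 310) [ 0.3490096  -0.32294595  0.1       ]
top (438, 310) [ 0.36022469 -0.29469785  0.2       ]
top (480, 335) [ 0.28854329 -0.42960483  0.1       ]
top (480, 335) [ 0.30424406 -0.39344427  0.2       ]
top (530, 343) [ 0.27180602 -0.55571189  0.1       ]
top (530, 343) [ 0.28874843 -0.51019612  0.2       ]
top (488, 170) [ 0.71358716 -0.45144245  0.1       ]
top (488, 170) [ 0.69775617 -0.41366187  0.2       ]
proj tcp side (np.float64(412.7056365597466), np.float64(115.63557333775505))
0.1 (np.float64(407.3021382610149), np.float64(166.35698668997998)) (np.float64(507.89537994073794), np.float64(343.1208720713798))
0.15 (np.float64(409.0713368118943), np.float64(150.8899790543117)) (np.float64(516.4444123242299), np.float64(346.88508986899456))
0.2 (np.float64(410.8930211742478), np.float64(134.96412046241252)) (np.float64(525.6944936423336), np.float64(350.95798597759097))
0.25 (np.float64(412.7695621144345), np.float64(118.55868477172346)) (np.float64(535.7355432341064), np.float64(355.3791527113921))
```

View pics/dev.png

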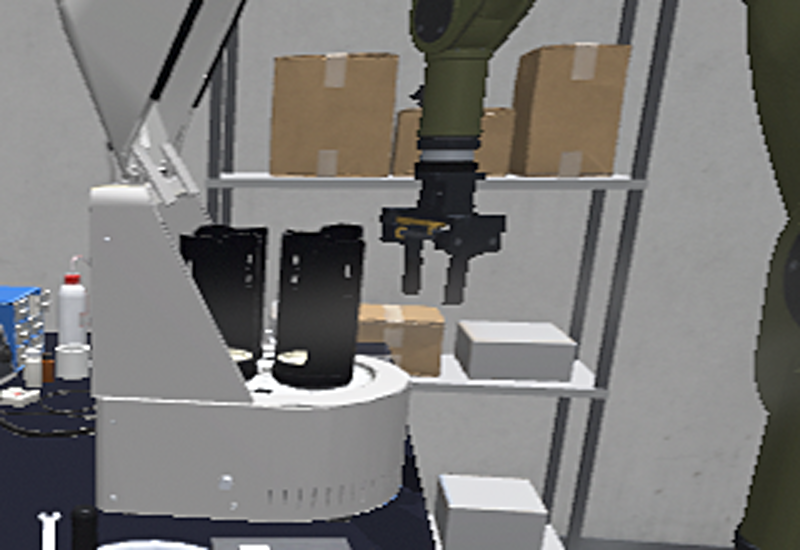

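The device is a drum with its top at about z 0.13 and cylinders up to about z 0.32. I'll lift, then swing round it on the base side.

Emit:
{"method": "drive_tool", "body": {
  "commands": [
    {"dx":-0.002,"dy":-0.026,"dz":-0.03,"claw":0},
    {"dx":-0.002,"dy":-0.026,"dz":-0.03,"claw":0},
    {"dx":-0.002,"dy":-0.026,"dz":-0.03,"claw":0},
    {"dx":-0.002,"dy":-0.026,"dz":-0.03,"claw":0},
    {"dx":-0.002,"dy":-0.026,"dz":-0.03,"claw":0},
    {"dx":0.036,"dy":-0.016,"claw":0},
    {"dx":0.036,"dy":-0.016,"claw":0},
    {"dx":0.036,"dy":-0.016,"claw":0},
    {"dx":0.036,"dy":-0.016,"claw":0},
    {"dx":0.036,"dy":-0.016,"claw":0}
  ],
  "grip_force": 10
}}

```text
validation failed for argument at $.co...
```

Emit:
{"method": "drive_tool", "body": {
  "commands": [
    {"dx":-0.002,"dy":-0.026,"dz":-0.03,"wx":0.0,"wy":0.0,"wz":0.0,"claw":0.0}
  ],
  "grip_force": 10
}}

```text
clock: 0.5
tool_pos: [0.2527, -0.5426, 0.276]
eef_rot: [0.976, 0.218, -0.0, -0.003]
contact_force: [-0.5, 0.3, 0.6]
opening: 0.932
```

All seven keys seem to be needed, so I'll carry on with full rows.

Emit:
{"method": "drive_tool", "body": {
  "commands": [
    {"dx":-0.002,"dy":-0.026,"dz":-0.03,"wx":0.0,"wy":0.0,"wz":0.0,"claw":0.0},
    {"dx":-0.002,"dy":-0.026,"dz":-0.03,"wx":0.0,"wy":0.0,"wz":0.0,"claw":0.0},
    {"dx":-0.002,"dy":-0.026,"dz":-0.03,"wx":0.0,"wy":0.0,"wz":0.0,"claw":0.0},
    {"dx":-0.002,"dy":-0.026,"dz":-0.03,"wx":0.0,"wy":0.0,"wz":0.0,"claw":0.0},
    {"dx":0.036,"dy":-0.016,"dz":0.0,"wx":0.0,"wy":0.0,"wz":0.0,"claw":0.0},
    {"dx":0.036,"dy":-0.016,"dz":0.0,"wx":0.0,"wy":0.0,"wz":0.0,"claw":0.0},
    {"dx":0.036,"dy":-0.016,"dz":0.0,"wx":0.0,"wy":0.0,"wz":0.0,"claw":0.0},
    {"dx":0.036,"dy":-0.016,"dz":0.0,"wx":0.0,"wy":0.0,"wz":0.0,"claw":0.0},
    {"dx":0.036,"dy":-0.016,"dz":0.0,"wx":0.0,"wy":0.0,"wz":0.0,"claw":0.0}
  ],
  "grip_force": 10
}}

```text
clock: 1.4
tool_pos: [0.331, -0.3021, 0.4]
eef_rot: [0.976, 0.218, 0.0, 0.0]
contact_force: [0.5, 0.3, 1.0]
opening: 0.119
```

Emit:
{"method": "drive_tool", "body": {
  "commands": [
    {"dx":0.039,"dy":-0.025,"dz":0.0,"wx":0.0,"wy":0.0,"wz":0.0,"claw":0.0},
    {"dx":0.039,"dy":-0.025,"dz":0.0,"wx":0.0,"wy":0.0,"wz":0.0,"claw":0.0},
    {"dx":0.039,"dy":-0.025,"dz":0.0,"wx":0.0,"wy":0.0,"wz":0.0,"claw":0.0},
    {"dx":0.039,"dy":-0.025,"dz":0.0,"wx":0.0,"wy":0.0,"wz":0.0,"claw":0.0},
    {"dx":0.039,"dy":-0.025,"dz":0.02,"wx":0.0,"wy":0.0,"wz":0.0,"claw":0.0},
    {"dx":0.039,"dy":-0.025,"dz":0.03,"wx":0.0,"wy":0.0,"wz":0.0,"claw":0.0},
    {"dx":0.039,"dy":-0.025,"dz":0.03,"wx":0.0,"wy":0.0,"wz":0.0,"claw":0.0},
    {"dx":0.039,"dy":-0.024,"dz":0.03,"wx":0.0,"wy":0.0,"wz":0.0,"claw":0.0},
    {"dx":0.039,"dy":-0.024,"dz":0.03,"wx":0.0,"wy":0.0,"wz":0.0,"claw":0.0},
    {"dx":0.039,"dy":-0.024,"dz":0.03,"wx":0.0,"wy":0.0,"wz":0.0,"claw":0.0}
  ]
}}

```text
clock: 2.4
tool_pos: [0.5678, 0.0695, 0.2422]
eef_rot: [0.976, 0.218, 0.0, 0.0]
contact_force: [0.4, -0.5, 1.1]
opening: 0.007
```

Emit:
{"method": "drive_tool", "body": {
  "commands": [
    {"dx":0.0,"dy":0.0,"dz":0.0,"wx":0.0,"wy":0.0,"wz":-0.12,"claw":0.0},
    {"dx":0.0,"dy":0.0,"dz":0.0,"wx":0.0,"wy":0.0,"wz":-0.12,"claw":0.0},
    {"dx":0.0,"dy":0.0,"dz":0.0,"wx":0.0,"wy":0.0,"wz":-0.12,"claw":0.0},
    {"dx":0.0,"dy":0.0,"dz":0.0,"wx":0.0,"wy":0.0,"wz":-0.12,"claw":0.0},
    {"dx":0.0,"dy":0.0,"dz":0.0,"wx":0.0,"wy":0.0,"wz":-0.12,"claw":0.0},
    {"dx":0.0,"dy":0.0,"dz":0.0,"wx":0.0,"wy":0.0,"wz":-0.12,"claw":0.0},
    {"dx":0.0,"dy":0.0,"dz":0.0,"wx":0.0,"wy":0.0,"wz":-0.12,"claw":0.0},
    {"dx":0.0,"dy":0.0,"dz":0.0,"wx":0.0,"wy":0.0,"wz":-0.117,"claw":0.0}
  ]
}}

```text
clock: 3.2
tool_pos: [0.567, 0.0679, 0.2434]
eef_rot: [0.765, 0.644, 0.0, 0.0]
contact_force: [0.5, -0.2, 0.6]
opening: 0.006
```

Emit:
{"method": "drive_tool", "body": {
  "commands": [
    {"dx":0.013,"dy":0.006,"dz":0.0,"wx":0.0,"wy":0.0,"wz":0.0,"claw":0.0},
    {"dx":0.0125,"dy":0.006,"dz":0.0,"wx":0.0,"wy":0.0,"wz":0.0,"claw":0.0},
    {"dx":0.0,"dy":0.0,"dz":0.03,"wx":0.0,"wy":0.0,"wz":0.0,"claw":0.0},
    {"dx":0.0,"dy":0.0,"dz":0.03,"wx":0.0,"wy":0.0,"wz":0.0,"claw":0.0},
    {"dx":0.0,"dy":0.0,"dz":0.02,"wx":0.0,"wy":0.0,"wz":0.0,"claw":0.0},
    {"dx":0.0,"dy":0.0,"dz":0.02,"wx":0.0,"wy":0.0,"wz":0.0,"claw":0.0},
    {"dx":0.0,"dy":0.0,"dz":0.014,"wx":0.0,"wy":0.0,"wz":0.0,"claw":0.0},
    {"dx":0.0,"dy":0.0,"dz":0.0,"wx":0.0,"wy":0.0,"wz":0.0,"claw":0.0}
  ]
}}

```text
clock: 4.0
tool_pos: [0.5826, 0.0919, 0.1276]
eef_rot: [0.766, 0.643, -0.001, -0.001]
contact_force: [0.2, -0.8, 0.1]
opening: 0.005
```

```bash
cat > plan.py <<'E'
from h import *
import sys
hub=np.array([.518,.0667]); A=1.40; tx=np.array([np.cos(A),np.sin(A)]); ty=np.array([np.sin(A),-np.cos(A)])
p=r.get_state()["tool_pos"]; d=p[:2]-hub; print("now tx,ty mm",1e3*d@tx,1e3*d@ty,"z",p[2])
E
python3 - <<'E'
from plan import *
c=[np.array([33.,60.])]
for k in range(0,64):
    th=2*np.pi*k/63; R=np.array([20.5,60]);
    c.append(np.array([20.5*np.cos(th)-60*np.sin(th),20.5*np.sin(th)+60*np.cos(th)]))
c=np.round(np.array(c)*2)/2
for k in range(0,len(c)): print(k,c[k], (c[k]-c[k-1]) if k else "")
s=snapshot("side"); t=snapshot("top")
cv2.imwrite("pics/m1.png",np.hstack([cv2.resize(s["color"][150:330,200:360,::-1],(480,540)),cv2.resize(t["color"][190:280,250:300,::-1],(300,540))]))
E
```

```text
now tx,ty mm 35.78822083795002 59.374032632839885 z 0.1276176009498179
0 [33. 60.] 
1 [20.5 60. ] [-12.5   0. ]
2 [14.5 61.5] [-6.   1.5]
3 [ 8. 63.] [-6.5  1.5]
4 [ 2.  63.5] [-6.   0.5]
5 [-4.5 63.5] [-6.5  0. ]
6 [-10.5  62.5] [-6. -1.]
7 [-17.  61.] [-6.5 -1.5]
8 [-23.  59.] [-6. -2.]
9 [-28.5  56.5] [-5.5 -2.5]
10 [-34.   53.5] [-5.5 -3. ]
11 [-39.5  50. ] [-5.5 -3.5]
12 [-44.   45.5] [-4.5 -4.5]
13 [-48.5  41. ] [-4.5 -4.5]
14 [-52.  36.] [-3.5 -5. ]
15 [-55.5  30.5] [-3.5 -5.5]
16 [-58.5  25. ] [-3.  -5.5]
17 [-60.5  19. ] [-2. -6.]
18 [-62.  13.] [-1.5 -6. ]
19 [-63.    6.5] [-1.  -6.5]
20 [-63.5   0.5] [-0.5 -6. ]
21 [-63.  -6.] [ 0.5 -6.5]
22 [-62. -12.] [ 1. -6.]
23 [-60.5 -18.5] [ 1.5 -6.5]
24 [-58.5 -24.5] [ 2. -6.]
25 [-56. -30.] [ 2.5 -5.5]
26 [-52.5 -35.5] [ 3.5 -5.5]
27 [-49.  -40.5] [ 3.5 -5. ]
28 [-44.5 -45. ] [ 4.5 -4.5]
29 [-40.  -49.5] [ 4.5 -4.5]
30 [-34.5 -53. ] [ 5.5 -3.5]
31 [-29.  -56.5] [ 5.5 -3.5]
32 [-23.5 -59. ] [ 5.5 -2.5]
33 [-17.5 -61. ] [ 6. -2.]
34 [-11.5 -62.5] [ 6.  -1.5]
35 [ -5. -63.] [ 6.5 -0.5]
36 [  1.5 -63.5] [ 6.5 -0.5]
37 [  7.5 -63. ] [6.  0.5]
38 [ 14. -62.] [6.5 1. ]
39 [ 20. -60.] [6. 2.]
40 [ 26. -58.] [6. 2.]
41 [ 31.5 -55. ] [5.5 3. ]
42 [ 36.5 -51.5] [5.  3.5]
43 [ 41.5 -48. ] [5.  3.5]
44 [ 46.5 -43.5] [5.  4.5]
45 [ 50.5 -38.5] [4. 5.]
46 [ 54.  -33.5] [3.5 5. ]
47 [ 57. -28.] [3.  5.5]
48 [ 59.5 -22. ] [2.5 6. ]
49 [ 61.5 -16. ] [2. 6.]
50 [ 62.5 -10. ] [1. 6.]
51 [63.5 -3.5] [1.  6.5]
52 [63.5  3. ] [0.  6.5]
53 [62.5  9. ] [-1.  6.]
54 [61.5 15.5] [-1.   6.5]
55 [59.5 21.5] [-2.  6.]
56 [57.5 27. ] [-2.   5.5]
57 [54.5 33. ] [-3.  6.]
58 [50.5 38. ] [-4.  5.]
59 [46.5 43. ] [-4.  5.]
60 [42.  47.5] [-4.5  4.5]
61 [37.5 51.5] [-4.5  4. ]
62 [32.  54.5] [-5.5  3. ]
63 [26.5 57.5] [-5.5  3. ]
64 [20.5 60. ] [-6.   2.5]
```

View pics/m1.png

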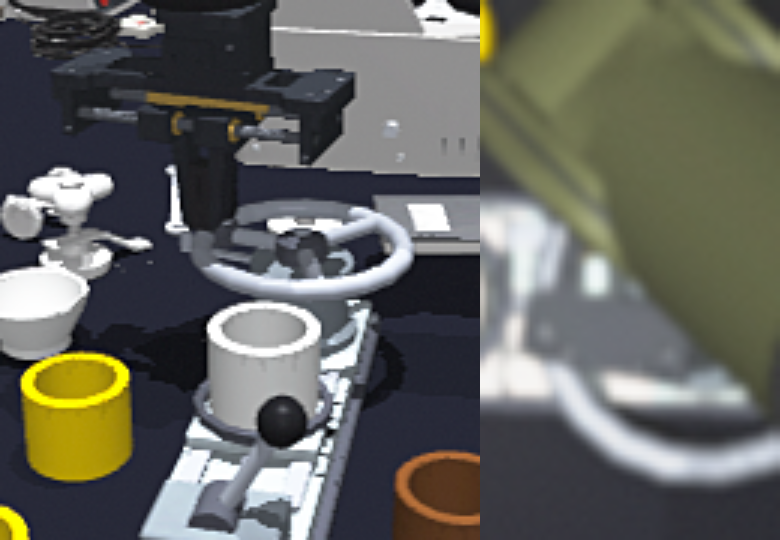

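The picture shows the closed fingers just in front of the handle, tips above the rim. I'm starting the push.

Emit:
{"method": "drive_tool", "body": {
  "commands": [
    {"dx":-0.005,"dy":0.0005,"dz":0.0,"wx":0.0,"wy":0.0,"wz":0.0,"claw":0.0},
    {"dx":-0.005,"dy":0.0,"dz":0.0,"wx":0.0,"wy":0.0,"wz":0.0,"claw":0.0},
    {"dx":-0.005,"dy":0.0,"dz":0.0,"wx":0.0,"wy":0.0,"wz":0.0,"claw":0.0},
    {"dx":-0.006,"dy":0.0015,"dz":0.0,"wx":0.0,"wy":0.0,"wz":0.0,"claw":0.0},
    {"dx":-0.0065,"dy":0.0015,"dz":0.0,"wx":0.0,"wy":0.0,"wz":0.0,"claw":0.0},
    {"dx":-0.006,"dy":0.0005,"dz":0.0,"wx":0.0,"wy":0.0,"wz":0.0,"claw":0.0},
    {"dx":-0.0065,"dy":0.0,"dz":0.0,"wx":0.0,"wy":0.0,"wz":0.0,"claw":0.0},
    {"dx":-0.006,"dy":-0.001,"dz":0.0,"wx":0.0,"wy":0.0,"wz":0.0,"claw":0.0},
    {"dx":-0.0065,"dy":-0.0015,"dz":0.0,"wx":0.0,"wy":0.0,"wz":0.0,"claw":0.0}
  ]
}}

```text
clock: 5.0
tool_pos: [0.5752, 0.0397, 0.1293]
eef_rot: [0.766, 0.643, 0.0, -0.001]
contact_force: [-2.0, 5.6, 0.2]
opening: 0.004
```

Run:
```python
from plan import *
st=r.get_state(); print(st["contact_force"],st["q"])
s=snapshot("side")
cv2.imwrite("pics/m2.png",cv2.resize(s["color"][170:300,200:360,::-1],(640,520)))
```

```text
now tx,ty mm -16.908333593933627 60.92543906853858 z 0.12927554771366842
[-2.04317293  5.5617878   0.20869598] [ 0.15212568  0.83832689 -0.52551635  1.80531279  0.63816156  0.67372104
 -0.91756959]
```

View pics/m2.png

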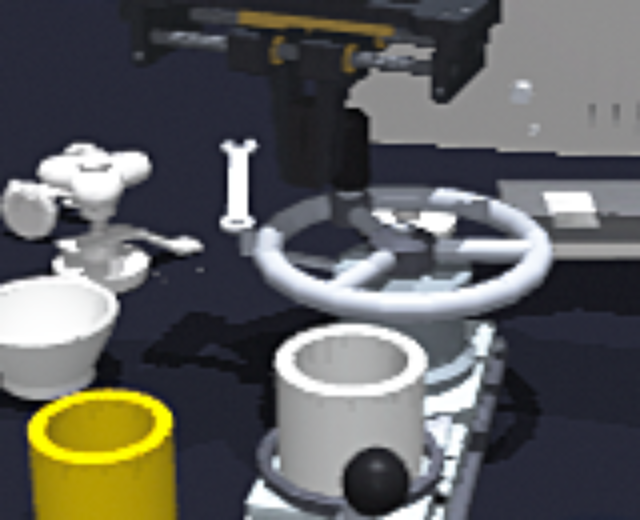

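The wheel is turning: the handle has moved right of the index and the finger is behind it. I'll continue.

Emit:
{"method": "drive_tool", "body": {
  "commands": [
    {"dx":-0.006,"dy":-0.002,"dz":0.0,"wx":0.0,"wy":0.0,"wz":0.0,"claw":0.0},
    {"dx":-0.0055,"dy":-0.0025,"dz":0.0,"wx":0.0,"wy":0.0,"wz":0.0,"claw":0.0},
    {"dx":-0.0055,"dy":-0.003,"dz":0.0,"wx":0.0,"wy":0.0,"wz":0.0,"claw":0.0},
    {"dx":-0.0055,"dy":-0.0035,"dz":0.0,"wx":0.0,"wy":0.0,"wz":0.0,"claw":0.0},
    {"dx":-0.0045,"dy":-0.0045,"dz":0.0,"wx":0.0,"wy":0.0,"wz":0.0,"claw":0.0},
    {"dx":-0.0045,"dy":-0.0045,"dz":0.0,"wx":0.0,"wy":0.0,"wz":0.0,"claw":0.0},
    {"dx":-0.0035,"dy":-0.005,"dz":0.0,"wx":0.0,"wy":0.0,"wz":0.0,"claw":0.0},
    {"dx":-0.0035,"dy":-0.0055,"dz":0.0,"wx":0.0,"wy":0.0,"wz":0.0,"claw":0.0},
    {"dx":-0.003,"dy":-0.0055,"dz":0.0,"wx":0.0,"wy":0.0,"wz":0.0,"claw":0.0},
    {"dx":-0.002,"dy":-0.006,"dz":0.0,"wx":0.0,"wy":0.0,"wz":0.0,"claw":0.0},
    {"dx":-0.0015,"dy":-0.006,"dz":0.0,"wx":0.0,"wy":0.0,"wz":0.0,"claw":0.0},
    {"dx":-0.001,"dy":-0.0065,"dz":0.0,"wx":0.0,"wy":0.0,"wz":0.0,"claw":0.0}
  ]
}}

```text
clock: 6.25
tool_pos: [0.5138, 0.0037, 0.1295]
eef_rot: [0.766, 0.643, 0.001, 0.0]
contact_force: [3.3, 1.0, 0.2]
opening: 0.008
```

```bash
python3 plan.py
```

```text
now tx,ty mm -62.84759522134184 6.567334336613369 z 0.12946938853670928
```

Emit:
{"method": "drive_tool", "body": {
  "commands": [
    {"dx":-0.0005,"dy":-0.006,"dz":0.0,"wx":0.0,"wy":0.0,"wz":0.0,"claw":0.0},
    {"dx":0.0005,"dy":-0.0065,"dz":0.0,"wx":0.0,"wy":0.0,"wz":0.0,"claw":0.0},
    {"dx":0.001,"dy":-0.006,"dz":0.0,"wx":0.0,"wy":0.0,"wz":0.0,"claw":0.0},
    {"dx":0.0015,"dy":-0.0065,"dz":0.0,"wx":0.0,"wy":0.0,"wz":0.0,"claw":0.0},
    {"dx":0.002,"dy":-0.006,"dz":0.0,"wx":0.0,"wy":0.0,"wz":0.0,"claw":0.0},
    {"dx":0.0025,"dy":-0.0055,"dz":0.0,"wx":0.0,"wy":0.0,"wz":0.0,"claw":0.0},
    {"dx":0.0035,"dy":-0.0055,"dz":0.0,"wx":0.0,"wy":0.0,"wz":0.0,"claw":0.0},
    {"dx":0.0035,"dy":-0.005,"dz":0.0,"wx":0.0,"wy":0.0,"wz":0.0,"claw":0.0},
    {"dx":0.0045,"dy":-0.0045,"dz":0.0,"wx":0.0,"wy":0.0,"wz":0.0,"claw":0.0},
    {"dx":0.0045,"dy":-0.0045,"dz":0.0,"wx":0.0,"wy":0.0,"wz":0.0,"claw":0.0},
    {"dx":0.0055,"dy":-0.0035,"dz":0.0,"wx":0.0,"wy":0.0,"wz":0.0,"claw":0.0},
    {"dx":0.0055,"dy":-0.0035,"dz":0.0,"wx":0.0,"wy":0.0,"wz":0.0,"claw":0.0}
  ]
}}

```text
clock: 7.45
tool_pos: [0.4576, 0.0484, 0.1293]
eef_rot: [0.766, 0.643, 0.0, 0.0]
contact_force: [0.5, -3.2, -0.8]
opening: 0.007
```

Run:
```python
from plan import *
s=snapshot("side")
cv2.imwrite("pics/m3.png",cv2.resize(s["color"][170:300,200:360,::-1],(640,520)))
```

```text
now tx,ty mm -28.295058448985248 -56.36507474030345 z 0.12934478655690562
```

View pics/m3.png

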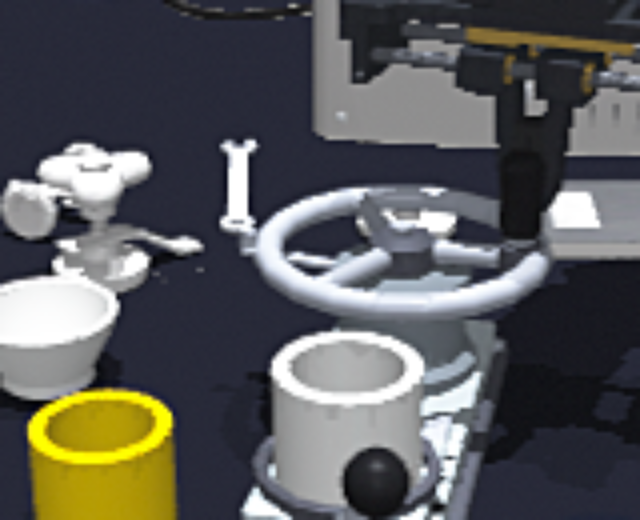

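The handle is past half a turn, at the rim's -x side, and the finger is still behind it. I'll continue.

Emit:
{"method": "drive_tool", "body": {
  "commands": [
    {"dx":0.005,"dy":-0.0025,"dz":0.0,"wx":0.0,"wy":0.0,"wz":0.0,"claw":0.0},
    {"dx":0.006,"dy":-0.002,"dz":0.0,"wx":0.0,"wy":0.0,"wz":0.0,"claw":0.0},
    {"dx":0.006,"dy":-0.0015,"dz":0.0,"wx":0.0,"wy":0.0,"wz":0.0,"claw":0.0},
    {"dx":0.0065,"dy":-0.0005,"dz":0.0,"wx":0.0,"wy":0.0,"wz":0.0,"claw":0.0},
    {"dx":0.0065,"dy":-0.0005,"dz":0.0,"wx":0.0,"wy":0.0,"wz":0.0,"claw":0.0},
    {"dx":0.006,"dy":0.0005,"dz":0.0,"wx":0.0,"wy":0.0,"wz":0.0,"claw":0.0},
    {"dx":0.0065,"dy":0.001,"dz":0.0,"wx":0.0,"wy":0.0,"wz":0.0,"claw":0.0},
    {"dx":0.006,"dy":0.002,"dz":0.0,"wx":0.0,"wy":0.0,"wz":0.0,"claw":0.0},
    {"dx":0.006,"dy":0.002,"dz":0.0,"wx":0.0,"wy":0.0,"wz":0.0,"claw":0.0},
    {"dx":0.0055,"dy":0.003,"dz":0.0,"wx":0.0,"wy":0.0,"wz":0.0,"claw":0.0},
    {"dx":0.005,"dy":0.0035,"dz":0.0,"wx":0.0,"wy":0.0,"wz":0.0,"claw":0.0},
    {"dx":0.005,"dy":0.0035,"dz":0.0,"wx":0.0,"wy":0.0,"wz":0.0,"claw":0.0}
  ]
}}

```text
clock: 8.7
tool_pos: [0.4779, 0.1162, 0.1292]
eef_rot: [0.766, 0.643, -0.0, -0.001]
contact_force: [-0.8, -3.0, 0.4]
opening: 0.004
```

```bash
python3 plan.py
```

```text
now tx,ty mm 41.95297601845865 -47.91946691126547 z 0.12921342300767105
```

Emit:
{"method": "drive_tool", "body": {
  "commands": [
    {"dx":0.0045,"dy":0.0045,"dz":0.0,"wx":0.0,"wy":0.0,"wz":0.0,"claw":0.0},
    {"dx":0.004,"dy":0.005,"dz":0.0,"wx":0.0,"wy":0.0,"wz":0.0,"claw":0.0},
    {"dx":0.0035,"dy":0.005,"dz":0.0,"wx":0.0,"wy":0.0,"wz":0.0,"claw":0.0},
    {"dx":0.003,"dy":0.0055,"dz":0.0,"wx":0.0,"wy":0.0,"wz":0.0,"claw":0.0},
    {"dx":0.0025,"dy":0.006,"dz":0.0,"wx":0.0,"wy":0.0,"wz":0.0,"claw":0.0},
    {"dx":0.002,"dy":0.006,"dz":0.0,"wx":0.0,"wy":0.0,"wz":0.0,"claw":0.0},
    {"dx":0.001,"dy":0.006,"dz":0.0,"wx":0.0,"wy":0.0,"wz":0.0,"claw":0.0},
    {"dx":0.001,"dy":0.0065,"dz":0.0,"wx":0.0,"wy":0.0,"wz":0.0,"claw":0.0},
    {"dx":0.0,"dy":0.0065,"dz":0.0,"wx":0.0,"wy":0.0,"wz":0.0,"claw":0.0},
    {"dx":-0.001,"dy":0.006,"dz":0.0,"wx":0.0,"wy":0.0,"wz":0.0,"claw":0.0}
  ]
}}

```text
clock: 9.7
tool_pos: [0.538, 0.125, 0.1292]
eef_rot: [0.766, 0.643, -0.001, -0.0]
contact_force: [-4.3, -2.2, 1.3]
opening: 0.008
```

Run:
```python
from plan import *
print(r.get_state()["contact_force"])
s=snapshot("side");t=snapshot("top")
cv2.imwrite("pics/m4.png",cv2.resize(s["color"][170:300,200:360,::-1],(640,520)))
```

```text
now tx,ty mm 60.8497866599768 9.787823664568453 z 0.12915710712088288
[-4.2840145  -2.16621974  1.30971042]
```

View pics/m4.png

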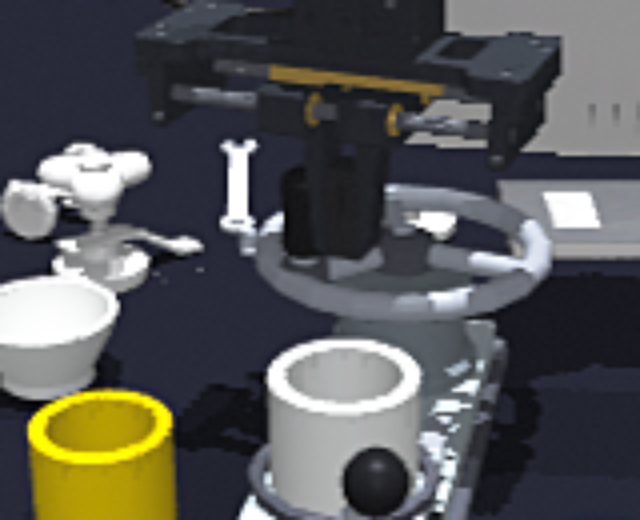

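The handle is about 40° short of the index at lower-left, with the finger behind it. I'll continue to just short of the end.

Emit:
{"method": "drive_tool", "body": {
  "commands": [
    {"dx":-0.001,"dy":0.0065,"dz":0.0,"wx":0.0,"wy":0.0,"wz":0.0,"claw":0.0},
    {"dx":-0.002,"dy":0.006,"dz":0.0,"wx":0.0,"wy":0.0,"wz":0.0,"claw":0.0},
    {"dx":-0.002,"dy":0.0055,"dz":0.0,"wx":0.0,"wy":0.0,"wz":0.0,"claw":0.0},
    {"dx":-0.003,"dy":0.006,"dz":0.0,"wx":0.0,"wy":0.0,"wz":0.0,"claw":0.0},
    {"dx":-0.004,"dy":0.005,"dz":0.0,"wx":0.0,"wy":0.0,"wz":0.0,"claw":0.0},
    {"dx":-0.004,"dy":0.005,"dz":0.0,"wx":0.0,"wy":0.0,"wz":0.0,"claw":0.0},
    {"dx":-0.0045,"dy":0.0045,"dz":0.0,"wx":0.0,"wy":0.0,"wz":0.0,"claw":0.0},
    {"dx":-0.004,"dy":0.004,"dz":0.0,"wx":0.0,"wy":0.0,"wz":0.0,"claw":0.0},
    {"dx":-0.0045,"dy":0.004,"dz":0.0,"wx":0.0,"wy":0.0,"wz":0.0,"claw":0.0},
    {"dx":-0.0045,"dy":0.003,"dz":0.0,"wx":0.0,"wy":0.0,"wz":0.0,"claw":0.0},
    {"dx":0.0,"dy":0.0,"dz":0.0,"wx":0.0,"wy":0.0,"wz":0.0,"claw":0.0}
  ]
}}

```text
clock: 10.9
tool_pos: [0.5816, 0.0824, 0.1294]
eef_rot: [0.767, 0.642, -0.0, 0.001]
contact_force: [-0.2, -0.2, 0.9]
opening: 0.003
```

Run:
```python
from plan import *
print(r.get_state()["contact_force"])
s=snapshot("side")
print(dark(s,255,190,300,240))
```

```text
now tx,ty mm 26.324699255426463 59.99954253232368 z 0.12935124228887057
[-0.22716708 -0.24747476  0.94180458]
[([2, 0, 28, 34, 481], [269.0, 207.7]), ([1, 19, 1, 12, 12], [256.0, 214.5])]
```

Emit:
{"method": "drive_tool", "body": {
  "commands": [
    {"dx":-0.0035,"dy":0.0,"dz":0.0,"wx":0.0,"wy":0.0,"wz":0.0,"claw":0.0},
    {"dx":0.01,"dy":0.0,"dz":0.0,"wx":0.0,"wy":0.0,"wz":0.0,"claw":0.0},
    {"dx":0.01,"dy":0.0,"dz":0.0,"wx":0.0,"wy":0.0,"wz":0.0,"claw":0.0},
    {"dx":0.0,"dy":0.0,"dz":-0.04,"wx":0.0,"wy":0.0,"wz":0.0,"claw":0.0},
    {"dx":0.0,"dy":0.0,"dz":-0.04,"wx":0.0,"wy":0.0,"wz":0.0,"claw":0.0},
    {"dx":0.0,"dy":0.0,"dz":-0.04,"wx":0.0,"wy":0.0,"wz":0.0,"claw":0.0},
    {"dx":0.028,"dy":-0.033,"dz":0.0,"wx":0.0,"wy":0.0,"wz":0.0,"claw":0.0},
    {"dx":0.028,"dy":-0.033,"dz":0.0,"wx":0.0,"wy":0.0,"wz":0.0,"claw":0.0},
    {"dx":0.028,"dy":-0.033,"dz":0.0,"wx":0.0,"wy":0.0,"wz":0.0,"claw":0.0},
    {"dx":0.028,"dy":-0.033,"dz":0.0,"wx":0.0,"wy":0.0,"wz":0.0,"claw":0.0},
    {"dx":0.028,"dy":-0.033,"dz":0.0,"wx":0.0,"wy":0.0,"wz":0.0,"claw":0.0},
    {"dx":0.028,"dy":-0.033,"dz":0.0,"wx":0.0,"wy":0.0,"wz":0.0,"claw":0.0}
  ]
}}

```text
clock: 12.15
tool_pos: [0.4161, 0.3022, 0.2495]
eef_rot: [0.766, 0.643, 0.0, -0.0]
contact_force: [0.7, 0.5, 0.2]
opening: 0.002
```

```bash
cat > wheel.py <<'E'
from h import *
def dc(img,box=(283,209,303,225)):
    u0,v0,u1,v1=box; g=img[v0:v1,u0:u1].astype(float).max(2); w=np.clip(110-g,0,None); return w
def prof(img,c=(287.5,240.8)):  # brightness round the spoke ring, image angle
    g=cv2.GaussianBlur(img.astype(np.float32).mean(2),(0,0),.7)
    th=np.arange(0,360,.25)*np.pi/180; a=0
    for rr in (16,18,20): 
        a=a+cv2.remap(g,(c[0]+rr*np.cos(th)).astype(np.float32)[None],(c[1]+rr*np.sin(th)).astype(np.float32)[None],1)[0]
    return a
E
python3 - <<'E'
from wheel import *
t=snapshot("top"); n=t["color"]; o=cv2.imread("pics/top0.png")[:,:,::-1]
cv2.imwrite("pics/top1.png",n[:,:,::-1])
f=lambda i:cv2.resize(i[195:275,225:325,::-1],(400,320),interpolation=2)
cv2.imwrite("pics/cmp.png",np.hstack([f(o),f(n)]))
s=snapshot("side"); print("side handle",dark(s,255,190,300,240))
print(r.get_state()["tool_pos"])
E
```

```text
side handle [([13, 15, 11, 19, 175], [272.6, 214.2]), ([1, 19, 1, 12, 12], [256.0, 214.5]), ([7, 19, 1, 14, 14], [262.0, 215.5])]
[0.41243132 0.30734598 0.25036368]
```

View pics/cmp.png

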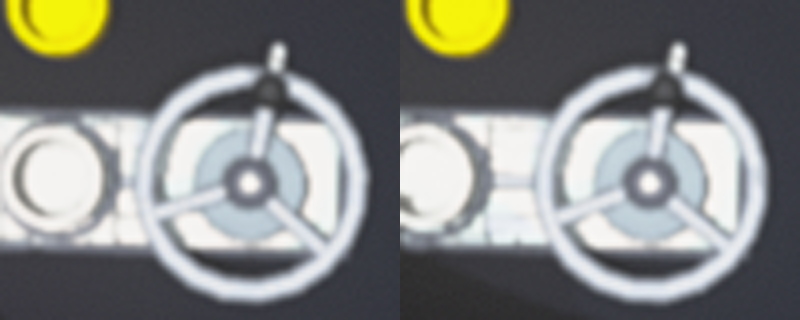

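Left is the start and right is now. The handle is within about 1 px (2–3 mm) of its first place, slightly short, and the jar still stands in its nest. I'll measure the difference.

```bash
cat > meas.py <<'E'
from wheel import *
from scipy.optimize import minimize_scalar
import sys
o=cv2.imread("pics/top0.png").astype(np.float32).mean(2); n=cv2.imread(sys.argv[1]).astype(np.float32).mean(2)
# handle blob
def cen(g):
    y,x=np.mgrid[211:224,285:300]; w=np.clip(90-g[211:224,285:300],0,None); w*=(np.hypot(x-292,y-217)<6); return (w*x).sum()/w.sum(),(w*y).sum()/w.sum()
a,b=np.array(cen(o)),np.array(cen(n)); c=np.array([287.4,240.7])
ang=lambda p:np.degrees(np.arctan2(*(p-c)[::-1])); print("handle",a,b,"deg",ang(b)-ang(a))
# spokes: 1-D profiles at radius 12..21, without the handle's sector
def pr(g):
    th=np.radians(np.arange(-40,220,.25)); r_=np.arange(14,23)[:,None]; 
    return cv2.remap(cv2.GaussianBlur(g,(0,0),.8),(c[0]+r_*np.cos(th)).astype(np.float32),(c[1]+r_*np.sin(th)).astype(np.float32),cv2.INTER_LINEAR)
A,B=pr(o),pr(n)
for nm,lo,hi in(("spoke right",20,60),("spoke left",140,185)):
    i0,i1=int((lo+40)*4),int((hi+40)*4)
    e=[(np.var(B[:,i0+k:i1+k]-A[:,i0:i1]),k/4) for k in range(-32,33)]; print(nm,min(e))
E
python3 meas.py pics/top1.png
```

```text
handle [291.89814269 218.5961648 ] [291.83358512 218.61795295] deg -0.14987739669176392
spoke right (np.float32(59.693695), -2.0)
spoke left (np.float32(16.73753), -2.75)
```

The spokes say about 2.3° (2.5 mm) short, which matches stopping the finger 2.5 mm early. I'll go back and finish to tx = 20.5 mm.

Emit:
{"method": "drive_tool", "body": {
  "commands": [
    {"dx":-0.027,"dy":0.029,"dz":0.0,"wx":0.0,"wy":0.0,"wz":0.0,"claw":0.0},
    {"dx":-0.027,"dy":0.029,"dz":0.0,"wx":0.0,"wy":0.0,"wz":0.0,"claw":0.0},
    {"dx":-0.027,"dy":0.029,"dz":0.0,"wx":0.0,"wy":0.0,"wz":0.0,"claw":0.0},
    {"dx":-0.027,"dy":0.029,"dz":0.0,"wx":0.0,"wy":0.0,"wz":0.0,"claw":0.0},
    {"dx":-0.027,"dy":0.029,"dz":0.0,"wx":0.0,"wy":0.0,"wz":0.0,"claw":0.0},
    {"dx":-0.027,"dy":0.029,"dz":0.0,"wx":0.0,"wy":0.0,"wz":0.0,"claw":0.0},
    {"dx":-0.024,"dy":0.031,"dz":0.0,"wx":0.0,"wy":0.0,"wz":0.0,"claw":0.0},
    {"dx":0.0,"dy":0.0,"dz":0.03,"wx":0.0,"wy":0.0,"wz":0.0,"claw":0.0},
    {"dx":0.0,"dy":0.0,"dz":0.03,"wx":0.0,"wy":0.0,"wz":0.0,"claw":0.0},
    {"dx":0.0,"dy":0.0,"dz":0.03,"wx":0.0,"wy":0.0,"wz":0.0,"claw":0.0},
    {"dx":0.0,"dy":0.0,"dz":0.03,"wx":0.0,"wy":0.0,"wz":0.0,"claw":0.0},
    {"dx":0.0,"dy":0.0,"dz":0.0,"wx":0.0,"wy":0.0,"wz":0.0,"claw":0.0}
  ]
}}

```text
clock: 13.45
tool_pos: [0.5849, 0.0804, 0.1258]
eef_rot: [0.766, 0.643, -0.004, -0.001]
contact_force: [-0.6, -0.7, -0.1]
opening: 0.005
```

```bash
python3 plan.py
```

```text
now tx,ty mm 24.85395017790352 63.607820117170625 z 0.1257634681262397
```

Emit:
{"method": "drive_tool", "body": {
  "commands": [
    {"dx":0.0,"dy":-0.003,"dz":-0.003,"wx":0.0,"wy":0.0,"wz":0.0,"claw":0.0},
    {"dx":0.0,"dy":0.0,"dz":0.0,"wx":0.0,"wy":0.0,"wz":0.0,"claw":0.0}
  ]
}}

```text
clock: 13.65
tool_pos: [0.5854, 0.0827, 0.1344]
eef_rot: [0.766, 0.643, 0.001, 0.0]
contact_force: [-0.2, -0.6, -0.1]
opening: 0.003
```

```bash
python3 plan.py
```

```text
now tx,ty mm 27.251129047356333 63.67698443085195 z 0.13435049030709584
```

Emit:
{"method": "drive_tool", "body": {
  "commands": [
    {"dx":-0.002,"dy":-0.0035,"dz":0.004,"wx":0.0,"wy":0.0,"wz":0.0,"claw":0.0},
    {"dx":-0.002,"dy":0.0,"dz":0.0,"wx":0.0,"wy":0.0,"wz":0.0,"claw":0.0},
    {"dx":-0.0015,"dy":0.0,"dz":0.0,"wx":0.0,"wy":0.0,"wz":0.0,"claw":0.0},
    {"dx":-0.001,"dy":0.0,"dz":0.0,"wx":0.0,"wy":0.0,"wz":0.0,"claw":0.0},
    {"dx":0.0,"dy":0.0,"dz":0.0,"wx":0.0,"wy":0.0,"wz":0.0,"claw":0.0}
  ]
}}

```text
clock: 14.15
tool_pos: [0.5805, 0.076, 0.1287]
eef_rot: [0.766, 0.643, 0.001, 0.0]
contact_force: [1.3, 1.5, 1.0]
opening: 0.008
```

```bash
python3 plan.py
```

```text
now tx,ty mm 19.81401544526266 60.006463764427686 z 0.12869109360788178
```

Emit:
{"method": "drive_tool", "body": {
  "commands": [
    {"dx":0.01,"dy":0.0,"dz":0.0,"wx":0.0,"wy":0.0,"wz":0.0,"claw":0.0},
    {"dx":0.01,"dy":0.0,"dz":0.0,"wx":0.0,"wy":0.0,"wz":0.0,"claw":0.0},
    {"dx":0.0,"dy":0.0,"dz":-0.04,"wx":0.0,"wy":0.0,"wz":0.0,"claw":0.0},
    {"dx":0.0,"dy":0.0,"dz":-0.04,"wx":0.0,"wy":0.0,"wz":0.0,"claw":0.0},
    {"dx":0.0,"dy":0.0,"dz":-0.04,"wx":0.0,"wy":0.0,"wz":0.0,"claw":0.0},
    {"dx":0.028,"dy":-0.033,"dz":0.0,"wx":0.0,"wy":0.0,"wz":0.0,"claw":0.0},
    {"dx":0.028,"dy":-0.033,"dz":0.0,"wx":0.0,"wy":0.0,"wz":0.0,"claw":0.0},
    {"dx":0.028,"dy":-0.033,"dz":0.0,"wx":0.0,"wy":0.0,"wz":0.0,"claw":0.0},
    {"dx":0.028,"dy":-0.033,"dz":0.0,"wx":0.0,"wy":0.0,"wz":0.0,"claw":0.0},
    {"dx":0.028,"dy":-0.033,"dz":0.0,"wx":0.0,"wy":0.0,"wz":0.0,"claw":0.0},
    {"dx":0.028,"dy":-0.033,"dz":0.0,"wx":0.0,"wy":0.0,"wz":0.0,"claw":0.0},
    {"dx":0.0,"dy":0.0,"dz":0.0,"wx":0.0,"wy":0.0,"wz":0.0,"claw":0.0}
  ]
}}

```text
clock: 15.35
tool_pos: [0.4123, 0.3024, 0.2491]
eef_rot: [0.762, 0.647, 0.001, -0.002]
contact_force: [0.4, 0.3, 0.0]
opening: 0.001
```

```bash
python3 - <<'E'
from wheel import *
t=snapshot("top"); n=t["color"]; o=cv2.imread("pics/top0.png")[:,:,::-1]
cv2.imwrite("pics/top2.png",n[:,:,::-1])
f=lambda i:cv2.resize(i[195:275,225:325,::-1],(400,320),interpolation=2)
cv2.imwrite("pics/cmp2.png",np.hstack([f(o),f(n)]))
print(r.get_state()["tool_pos"])
E
sed -i 's/np.hypot(x-292,y-217)<6/np.hypot(x-292,y-217)<4.5/' meas.py
python3 meas.py pics/top1.png; python3 meas.py pics/top2.png
```

```text
[0.41489598 0.2991168  0.24865434]
handle [291.92519882 217.94821447] [291.81833863 218.00322345] deg -0.23311159542808468
spoke right (np.float32(59.693695), -2.0)
spoke left (np.float32(16.73753), -2.75)
handle [291.92519882 217.94821447] [291.9322378  218.12462924] deg 0.10281161990346277
spoke right (np.float32(7.748388), 0.75)
spoke left (np.float32(7.6757493), 1.0)
```

View pics/cmp2.png

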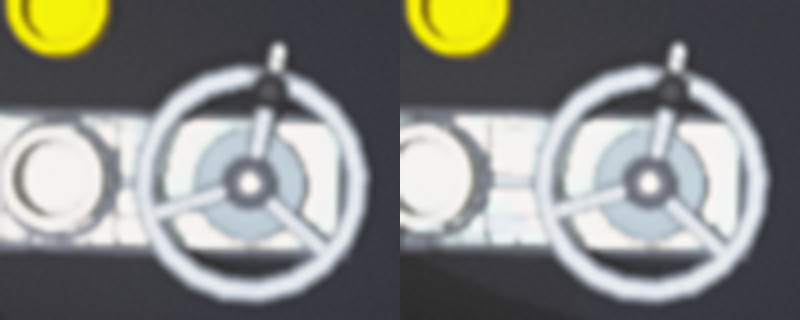

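The wheel is now within about 0.9° of a full turn, and the handle is at the index as at the start, so I'm accepting that. Next is the lock: square up the tool and drop in on the robot side of the ball.

Emit:
{"method": "drive_tool", "body": {
  "commands": [
    {"dx":0.0,"dy":0.0,"dz":0.0,"wx":0.0,"wy":0.0,"wz":-0.085,"claw":0.0},
    {"dx":0.0,"dy":0.0,"dz":0.0,"wx":0.0,"wy":0.0,"wz":-0.085,"claw":0.0},
    {"dx":0.01,"dy":0.007,"dz":0.0,"wx":0.0,"wy":0.0,"wz":0.0,"claw":0.0},
    {"dx":0.01,"dy":0.007,"dz":0.0,"wx":0.0,"wy":0.0,"wz":0.0,"claw":0.0},
    {"dx":0.0,"dy":0.0,"dz":0.03,"wx":0.0,"wy":0.0,"wz":0.0,"claw":0.0},
    {"dx":0.0,"dy":0.0,"dz":0.02,"wx":0.0,"wy":0.0,"wz":0.0,"claw":0.0},
    {"dx":0.0,"dy":0.0,"dz":0.0,"wx":0.0,"wy":0.0,"wz":0.0,"claw":0.0}
  ]
}}

```text
clock: 16.1
tool_pos: [0.4315, 0.313, 0.1958]
eef_rot: [0.709, 0.705, -0.003, 0.0]
contact_force: [-0.8, 0.4, 0.5]
opening: 0.004
```

```bash
python3 plan.py; python3 -c "
from plan import *
s=r.get_state();print(s['tool_pos'],s['eef_rot'])"
```

```text
now tx,ty mm 227.99429085830366 -127.09097384100832 z 0.1957711869497423
now tx,ty mm 227.99429085830366 -127.09097384100832 z 0.1957711869497423
[0.43150977 0.3129782  0.19577119] [ 7.09377551e-01  7.04821427e-01 -3.16533555e-03  4.76631277e-04]
```

Emit:
{"method": "drive_tool", "body": {
  "commands": [
    {"dx":0.0065,"dy":0.0,"dz":0.025,"wx":0.0,"wy":0.0,"wz":0.0,"claw":0.0},
    {"dx":0.0,"dy":0.0,"dz":0.025,"wx":0.0,"wy":0.0,"wz":0.0,"claw":0.0},
    {"dx":0.0,"dy":0.0,"dz":0.024,"wx":0.0,"wy":0.0,"wz":0.0,"claw":0.0},
    {"dx":0.0,"dy":0.0,"dz":0.003,"wx":0.0,"wy":0.0,"wz":0.0,"claw":0.0},
    {"dx":0.0,"dy":0.007,"dz":0.0,"wx":0.0,"wy":0.0,"wz":0.0,"claw":0.0},
    {"dx":0.0,"dy":0.008,"dz":0.0,"wx":0.0,"wy":0.0,"wz":0.0,"claw":0.0},
    {"dx":0.0,"dy":0.007,"dz":0.0,"wx":0.0,"wy":0.0,"wz":0.0,"claw":0.0},
    {"dx":0.0,"dy":0.006,"dz":0.0,"wx":0.0,"wy":0.0,"wz":0.0,"claw":0.0},
    {"dx":0.0,"dy":0.006,"dz":0.0,"wx":0.0,"wy":0.0,"wz":0.0,"claw":0.0},
    {"dx":0.0,"dy":0.006,"dz":0.0,"wx":0.0,"wy":0.0,"wz":0.0,"claw":0.0}
  ]
}}

```text
clock: 17.1
tool_pos: [0.4717, 0.3221, 0.1217]
eef_rot: [0.709, 0.706, -0.0, -0.0]
contact_force: [-2.1, -0.1, 2.4]
opening: 0.004
```

Run:
```python
from plan import *
print(r.get_state()["tool_pos"],r.get_state()["contact_force"])
s=snapshot("side")
cv2.imwrite("pics/l1.png",cv2.resize(s["color"][170:350,180:360,::-1],(600,600)))
```

```text
now tx,ty mm 243.78946123364983 -89.02491500332214 z 0.1216972736619363
[0.47170662 0.32207357 0.12169727] [-2.06138207 -0.08080419  2.40068006]
```

View pics/l1.png

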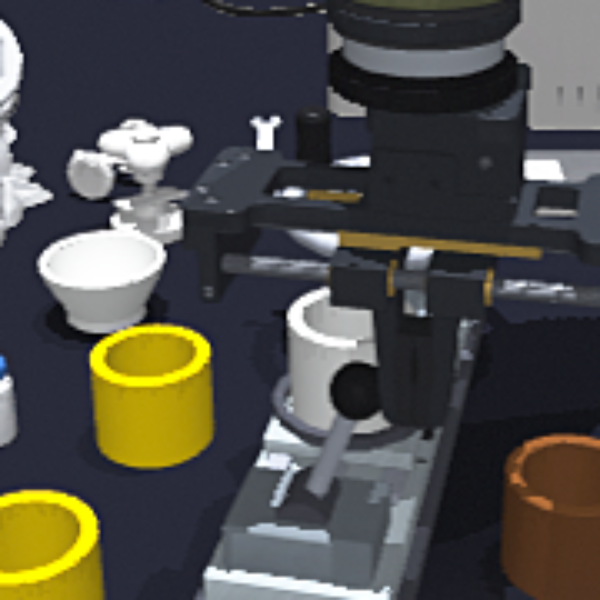

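The finger is pushing the ball over in the +x direction, clear of the jar. I'll continue to the stop.

Emit:
{"method": "drive_tool", "body": {
  "commands": [
    {"dx":-0.002,"dy":0.006,"dz":0.0,"wx":0.0,"wy":0.0,"wz":0.0,"claw":0.0},
    {"dx":0.0,"dy":0.006,"dz":0.0,"wx":0.0,"wy":0.0,"wz":0.0,"claw":0.0},
    {"dx":0.0,"dy":0.006,"dz":0.0,"wx":0.0,"wy":0.0,"wz":0.0,"claw":0.0},
    {"dx":0.0,"dy":0.006,"dz":0.0,"wx":0.0,"wy":0.0,"wz":0.0,"claw":0.0},
    {"dx":0.0,"dy":0.006,"dz":0.0,"wx":0.0,"wy":0.0,"wz":0.0,"claw":0.0},
    {"dx":0.0,"dy":0.006,"dz":0.0,"wx":0.0,"wy":0.0,"wz":0.0,"claw":0.0},
    {"dx":0.0,"dy":0.005,"dz":0.0,"wx":0.0,"wy":0.0,"wz":0.0,"claw":0.0},
    {"dx":0.0,"dy":0.004,"dz":0.0,"wx":0.0,"wy":0.0,"wz":0.0,"claw":0.0},
    {"dx":0.0,"dy":0.002,"dz":0.0,"wx":0.0,"wy":0.0,"wz":0.0,"claw":0.0},
    {"dx":0.0,"dy":0.002,"dz":0.0,"wx":0.0,"wy":0.0,"wz":0.0,"claw":0.0}
  ]
}}

```text
clock: 18.15
tool_pos: [0.5209, 0.3194, 0.1212]
eef_rot: [0.709, 0.705, -0.0, 0.0]
contact_force: [-0.9, 0.5, -0.2]
opening: 0.006
```

Emit:
{"method": "drive_tool", "body": {
  "commands": [
    {"dx":0.0,"dy":0.0015,"dz":0.0,"wx":0.0,"wy":0.0,"wz":0.0,"claw":0.0},
    {"dx":0.0,"dy":0.0015,"dz":0.0,"wx":0.0,"wy":0.0,"wz":0.0,"claw":0.0},
    {"dx":0.0,"dy":0.0,"dz":0.0,"wx":0.0,"wy":0.0,"wz":0.0,"claw":0.0}
  ]
}}

```text
clock: 18.45
tool_pos: [0.5241, 0.3196, 0.1213]
eef_rot: [0.709, 0.705, 0.0, 0.0]
contact_force: [-1.1, 0.6, -1.1]
opening: 0.006
```

Emit:
{"method": "drive_tool", "body": {
  "commands": [
    {"dx":0.0,"dy":0.0015,"dz":0.0,"wx":0.0,"wy":0.0,"wz":0.0,"claw":0.0},
    {"dx":0.0,"dy":0.0015,"dz":0.0,"wx":0.0,"wy":0.0,"wz":0.0,"claw":0.0},
    {"dx":0.0,"dy":0.0,"dz":0.0,"wx":0.0,"wy":0.0,"wz":0.0,"claw":0.0}
  ]
}}

```text
clock: 18.75
tool_pos: [0.5271, 0.3196, 0.1213]
eef_rot: [0.709, 0.705, 0.0, 0.0]
contact_force: [-0.9, 0.0, -0.8]
opening: 0.006
```

Emit:
{"method": "drive_tool", "body": {
  "commands": [
    {"dx":0.0,"dy":0.0015,"dz":0.0,"wx":0.0,"wy":0.0,"wz":0.0,"claw":0.0},
    {"dx":0.0,"dy":0.0015,"dz":0.0,"wx":0.0,"wy":0.0,"wz":0.0,"claw":0.0},
    {"dx":0.0,"dy":0.0,"dz":0.0,"wx":0.0,"wy":0.0,"wz":0.0,"claw":0.0}
  ]
}}

```text
clock: 19.05
tool_pos: [0.5292, 0.3196, 0.1212]
eef_rot: [0.709, 0.705, -0.001, -0.0]
contact_force: [-3.2, 0.3, 0.2]
opening: 0.002
```

Run:
```python
from plan import *
print(r.get_state()["tool_pos"],r.get_state()["contact_force"])
s=snapshot("side")
print(dark(s,250,270,320,310))
cv2.imwrite("pics/l2.png",cv2.resize(s["color"][230:350,220:340,::-1],(600,600)))
```

```text
now tx,ty mm 251.101227904188 -31.912862519023978 z 0.1212411081773639
[0.52923044 0.31957178 0.12124111] [-3.17538923  0.32707368  0.19257881]
[([9, 0, 19, 24, 265], [266.1, 281.3]), ([0, 7, 8, 18, 100], [252.5, 285.3]), ([65, 21, 5, 19, 55], [317.6, 301.9])]
```

View pics/l2.png

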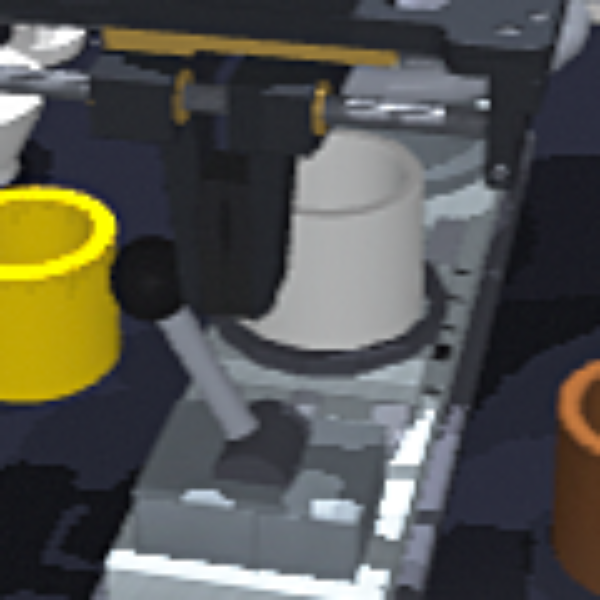

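The lever now leans to +x and the force is rising at the stop. I'll press gently a little further to be sure.

Emit:
{"method": "drive_tool", "body": {
  "commands": [
    {"dx":0.0,"dy":0.0015,"dz":0.0,"wx":0.0,"wy":0.0,"wz":0.0,"claw":0.0},
    {"dx":0.0,"dy":0.001,"dz":0.0,"wx":0.0,"wy":0.0,"wz":0.0,"claw":0.0},
    {"dx":0.0,"dy":0.0,"dz":0.0,"wx":0.0,"wy":0.0,"wz":0.0,"claw":0.0}
  ]
}}

```text
clock: 19.4
tool_pos: [0.5296, 0.3196, 0.1211]
eef_rot: [0.708, 0.706, -0.002, -0.001]
contact_force: [-8.4, -1.6, 3.4]
opening: 0.005
```

It's firmly at the stop: 8 N with hardly any travel. I'll back off and rise.

Emit:
{"method": "drive_tool", "body": {
  "commands": [
    {"dx":0.0,"dy":-0.005,"dz":0.0,"wx":0.0,"wy":0.0,"wz":0.0,"claw":0.0},
    {"dx":0.0,"dy":-0.01,"dz":0.0,"wx":0.0,"wy":0.0,"wz":0.0,"claw":0.0},
    {"dx":0.0,"dy":-0.01,"dz":0.0,"wx":0.0,"wy":0.0,"wz":0.0,"claw":0.0},
    {"dx":0.0,"dy":0.0,"dz":-0.03,"wx":0.0,"wy":0.0,"wz":0.0,"claw":0.0},
    {"dx":0.0,"dy":0.0,"dz":-0.04,"wx":0.0,"wy":0.0,"wz":0.0,"claw":0.0},
    {"dx":0.0,"dy":0.0,"dz":-0.04,"wx":0.0,"wy":0.0,"wz":0.0,"claw":0.0},
    {"dx":0.0,"dy":-0.03,"dz":-0.01,"wx":0.0,"wy":0.0,"wz":0.0,"claw":0.0},
    {"dx":0.0,"dy":-0.03,"dz":0.0,"wx":0.0,"wy":0.0,"wz":0.0,"claw":0.0},
    {"dx":0.0,"dy":-0.03,"dz":0.0,"wx":0.0,"wy":0.0,"wz":0.0,"claw":0.0},
    {"dx":0.0,"dy":0.0,"dz":0.0,"wx":0.0,"wy":0.0,"wz":0.0,"claw":0.0},
    {"dx":0.0,"dy":0.0,"dz":0.0,"wx":0.0,"wy":0.0,"wz":0.0,"claw":0.0}
  ]
}}

```text
clock: 20.5
tool_pos: [0.4173, 0.3202, 0.2417]
eef_rot: [0.708, 0.706, 0.001, 0.001]
contact_force: [0.5, 0.1, -0.1]
opening: 0.005
```

```bash
python3 - <<'E'
from plan import *
t=snapshot("top");s=snapshot("side")
cv2.imwrite("pics/top3.png",t["color"][:,:,::-1])
print(dark(s,245,260,320,305))
cv2.imwrite("pics/fin.png",np.hstack([cv2.resize(t["color"][95:305,150:330,::-1],(400,467)),cv2.resize(s["color"][180:360,130:345,::-1],(400,467))[:, :]]))
E
python3 meas.py pics/top3.png
```

```text
now tx,ty mm 232.65369439511585 -142.33792714812247 z 0.24173178425954558
[([17, 3, 4, 13, 23], [264.3, 267.5]), ([0, 19, 14, 16, 120], [251.8, 287.5])]
handle [291.92519882 217.94821447] [291.90727149 218.13127663] deg 0.04512979047436261
spoke right (np.float32(7.4528456), 0.75)
spoke left (np.float32(7.7364874), 1.0)
```

View pics/fin.png

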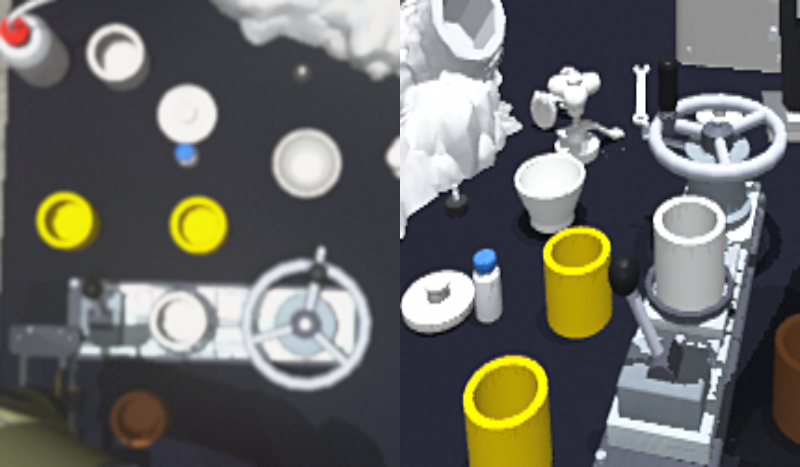

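Both views show the handle at the index, the jar upright in its nest and the lever leaning to +x. The bystanders are in place and the arm is clear, so I'm handing in.

```bash
python3 -c "
from plant import r
print(r.finish_job())"
```

```text
the job is handed in; nothing more can be done
None
```

The job is done and handed in: the hand wheel has made one full clockwise turn, and the lock lever is over at its other stop. I pushed with closed fingertips only, in about 20.5 s of the 64 s allowed. No grip or lift was used, and no force reading passed about 9 N.

- **Wheel:** The first pass stopped about 2.3° short, so I nudged it on. In the last check the spokes measured 0.75–1.0° past one full turn. The handle's own blob gave 0.05°, but I don't trust it: it also read only −0.2° when the wheel was clearly about 2° short. I left the small overshoot rather than push the wheel back.
- **Lock:** I pushed the ball in +x until the stop took about 8 N with only 0.4 mm more travel. After I backed off, both views still showed the lever leaning fully to +x.
- **Jar and bench:** By eye in the last pictures, the jar stands in its nest, further along the bed. The vial, mortar, disc by the vial and neighbouring jars look unmoved, and the arm was clear. I did not measure their positions. The white disc on the wheel end's right side, which could be the listed lid, was outside my last crops.

I viewed 13 pictures against a budget of 10, three over.

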